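# Stow the tumbler on the wash-up carousel and hold it facing the basin

### The arm

A 6-joint arm with a two-finger parallel gripper is mounted at the origin on the work surface. World frame = base frame: x ahead of the robot, y to its left, z up, the work surface at z = 0. Lengths are in mm, angles in rad, forces in N, time in s.
With the tool pointing down it reaches from about 300 to 775 mm from the base axis. Payload 14.6 kg.
Tool frame: the origin (TCP) lies between the finger pads; the fingertips stand 11 mm ahead of it and the grasp point (between the pads) lies 8 mm behind it; z points along the fingers, y is the line along which they close (so a half turn about z gives the same grasp; the last joint's range is limited). The gripper opens to 94 mm and grips with 3 to 60 N. Pads are 16 mm wide; open, the fingers measure 119 mm over their backs; the gripper's body (75 mm by 177 mm) begins 78 mm behind the grasp point.
Start: joints at [1.135, 0.3, 1.521, -0, 1.321, -0.067], TCP at [198.27, 513.009, 216.446] pointing down, gripper open.
Joint ranges: [-3.03, 3.03], [-0.79, 2.21], [0.23, 2.52], [-1.04, 4.18], [0, 3.07], [-2.55, 2.55]. Speed limits (rad/s): [2.22, 2.22, 2.57, 3.14, 3.14, 3.14].

### API

Orientations are given as [roll, pitch, yaw] about the fixed x, y, z axes, in that order (R = Rz(yaw) Ry(pitch) Rx(roll)).
In Python, from cell import manip gives the robot as it stands. The module is installed in compiled form; this text tells all that it offers.
- The arm moves only by the tool arm_command, never from a script. Its argument "rows" is one flat list of numbers, 5 for each row, row after row: the shift along the world's x, y, z in mm, then the turn about the world's z in degrees, then the finger opening in mm, from 0 to 94. In form: [dx, dy, dz, twist, jaw, dx, dy, dz, twist, jaw, ...]. A call has 1 to 5 rows; each row shifts and turns the commanded pose from where the row before left it; what a row does not reach is not made up. A row lasts 1/8 s, in which the tool goes at most 62.5 mm and 10.7 degrees, less where a joint would pass 70% of its speed; a pose out of reach is approached as far as the arm can. A call is refused whole if a number of a shift passes 62.5 or a number of a turn 10.7, either way. A call with a gripper value outside its range is refused whole. The fingers move at their own pace and stop on an object; "newtons" is the grip in N (left out, the last holds). Time passes only in rows, so rows that do not move let the fingers close. It gives the time, the measured TCP pose, the force and the opening at its end, in the units of the state.
- manip.read_state(): the state, without advancing time (a new reading comes with each control period).
- manip.camera(name): name is "scene" or "top" or "wrist"; returns a dict with "image" (420x560x3 uint8, blue, green, red), "z_map" (420x560 float32, mm along the optical axis (not along the pixel's ray), 0 where there is no reading), "fx", "fy", "cx", "cy" (pixels), "pose" (4x4, takes a point from camera to world coordinates). Camera axes: x right, y down, z forward; pixel columns grow to the right and rows downward; lengths in mm; the calibration is good to about 2 mm. A picture is of the moment at which its call begins.
- manip.sign_off(): hands the job in, once; it reports no verdict.
The state is a dict: "clock": time; "joints": joint angles; "qd": joint speeds; "effort": joint torques, N m; "eef_pos": TCP position; "eef_rot": TCP orientation; "wrist_force": force on the tool from outside, world axes, zero at the start; "moment": the same for the moment, N m; "finger_gap": finger opening in mm.
Only numpy, scipy, OpenCV 4.12 (cv2) and the standard library are available. Lean on these libraries where they do the work, as an engineer would, in place of code of your own. Each camera call takes 0.05 s, during which the arm holds its last target. There are 200 camera calls.

### The job

Take the steel tumbler out of the dish rack and stand it upright, without dropping it, in the empty cup of the wash-up carousel, and have the carousel turned so that the tumbler stands at the drip tray's spout, facing the basin. Finish while gripping the carousel's top handle and keep it still there, so that the tumbler can be lifted out one-handed from the basin side. The jars on the carousel stay standing in their cups, and the other things on the ledge and in the rack stay where they are.

Things in the scene. Friction and masses are not known exactly. Their poses are not given: they have to be found in the camera images.
- tumbler: The only steel tumbler: open, slightly flared round cup, 88 mm tall, 48 mm across the foot, 60 mm across the rim, wall 2 mm, about 90 g. Starts upright in the rack's low end bay nearest the carousel, on the rack floor 16 mm above the ledge, at least 40 mm clear of rims up to 40 mm high around the bay (20 mm on the sides facing bowls and carousel). Origin: centre of its underside, z up.
- drip_tray: Round white drip tray under the carousel, 300 mm across, 12 mm high, fixed; never turns. Origin: centre of its underside on the ledge, on the carousel's axis. Its +x axis points along its spout, an open channel 44 mm wide ending 202 mm from the axis. The spout points roughly towards the basin (away from the robot); its direction varies.
- carousel: Steel tray, 270 mm across, turning freely without end either way about the vertical axis through its origin (light friction, 0.04 N m; stays where left). Origin: centre of its underside, 16 mm above the ledge; upper face at 22 mm. Four grey ring cups stand 88 mm from the axis at its +x, +y, -x, -y: 24 mm tall (mouth at 46 mm), 60 mm bore flaring to 69. The +x cup is empty, the others hold jars.
- empty_cup (a point): Centre of the floor of the empty cup, on the carousel's upper face 22 mm above the ledge, 88 mm from the axis along the carousel's +x. It turns with the carousel. A tumbler seated here has its origin at this point.
- handle: Carousel handle: black flat bar on top of the 14 mm central stem, fixed to the carousel. 64 mm long (own x), 14 mm thick (own y), 26 mm tall, from 138 to 164 mm above the ledge, centred on the axis. Its long direction is turned 45 degrees (counter-clockwise from above) from the direction of the empty cup, so it points between cups. Origin: centre of its underside.
- handle_grip (a point): Centre of the handle bar, on the carousel's axis, 151 mm above the ledge; x along the bar, y across its 14 mm thickness.
- paste_tub: White plastic tub with a wider screw lid, 57 mm across the lid, 68 mm tall, 220 g. It stands loose in another cup of the carousel (which one varies); origin at the centre of its underside, z up.
- shaker_can: Steel shaker can with a conical perforated top, 53 mm across, 90 mm tall, 250 g. It stands loose in another cup of the carousel (which one varies); origin at the centre of its underside, z up.
- glass_jar: Glass jar with an aluminium cap, 53 mm across, 80 mm tall, 250 g. It stands loose in another cup of the carousel (which one varies); origin at the centre of its underside, z up.
- bowl1: White melamine bowl with a green rim, 120 mm across, 50 mm tall, loose in the middle bay of the rack, behind the tumbler's bay as seen from the carousel. Leave alone. Origin at the centre of its underside.
- bowl2: The second, identical bowl beside bowl1. Leave alone. Origin at the centre of its underside.
- rack: Blue plastic dish rack, 340 mm (its x) by 420 mm (its y), fixed, on the robot's right. Origin: centre of its underside on the ledge; floor 16 mm up. Tumbler's bay: its y from 78 to 207 mm, rims 40 mm high; bowls at y -62 to 72 mm; three 200 mm steel plates stand on edge at y -205 to -75 mm, up to 220 mm above the ledge; sides 76 mm high there.
- soap_box: White plastic soap box with a closed flip-top lid, 72 x 107 x 39 mm, at the ledge's far side, left of the carousel beside the tap. Leave alone. Origin at the centre of its underside.
- katori: Small open steel bowl, 82 mm across, 34 mm tall, on the ledge left of the carousel. Leave alone. Origin at the centre of its underside.
- brush: Wooden scrubbing brush, 230 mm long, 42 mm wide, 40 mm tall, lying bristles down on the ledge left of the carousel. Leave alone. Origin on the ledge under its middle, x towards the bristle end.
Mind the look-alikes: they are no part of the job. What is shaped like the tumbler but yellow is not meant.

How it is judged:
By the outcome, as a careful person would: the job done as asked, in the order asked, and still so for the second after the job is handed in, while the arm keeps its last pose, push and grip.
It also fails if it takes over 64 s, if anything falls off the work surface, if the arm or the gripper's body presses on something with over 40 N, if the wrist force passes 120 N, or if a joint passes its speed limit or range.

## Working session

There is one attempt and no reset: what is moved stays moved. The work goes in short steps, Python scripts to look and compute and a tool call to move; the robot and the scene stay as the last step left them, time stands still between calls to the robot, and variables do not carry over. Pictures are saved under pics/ and viewed, on a budget of 10 in all, crops included, one or two more only if the job needs it, and the job is handed in when it is done.

Besides the shell and the picture viewer there is one more tool, called after "Emit:" by a JSON object that holds its "method" and its "body". arm_command: Moves the arm, as the interface text tells. Its arguments: {"type":"object","properties":{"rows":{"type":"array","items":{"type":"number"}},"newtons":{"type":"number"}},"required":["rows"]}

```bash
mkdir -p pics
cat > h.py <<'E'
import numpy as np, cv2
from cell import manip
def shot(n,f=None):
    c=manip.camera(n); 
    if f: cv2.imwrite('pics/'+f+'.png',c['image'])
    np.savez('%s.npz'%(f or n),**c); return c
def pts(c):
    z=c['z_map']; v,u=np.mgrid[:z.shape[0],:z.shape[1]]
    P=np.stack([(u-c['cx'])/c['fx']*z,(v-c['cy'])/c['fy']*z,z],-1)
    W=P@c['pose'][:3,:3].T+c['pose'][:3,3]; W[z==0]=np.nan; return W
def ray(c,u,v,h):
    d=c['pose'][:3,:3]@np.array([(u-c['cx'])/c['fx'],(v-c['cy'])/c['fy'],1]);o=c['pose'][:3,3]
    return o+d*(h-o[2])/d[2]
E
python3 - <<'E'
from h import *
for n in('top','scene'):
    c=shot(n,n+'0'); print(n,c['pose'].round(3).tolist(),c['fx'])
print(manip.read_state())
E
```

```text
top [[-0.016, -0.981, 0.192, 273.58], [-1.0, 0.018, 0.008, -8.506], [-0.011, -0.192, -0.981, 1479.034], [0.0, 0.0, 0.0, 1.0]] 482.2745177370964
scene [[-0.219, 0.777, -0.59, 1565.364], [0.976, 0.172, -0.135, 210.854], [-0.004, -0.605, -0.796, 1499.691], [0.0, 0.0, 0.0, 1.0]] 537.8631936992196
{'clock': 0.1, 'joints': array([ 1.13542819e+00,  3.00406510e-01,  1.52149264e+00, -7.51443739e-06,
        1.32067776e+00, -6.66115005e-02]), 'qd': array([ 0.00064493,  0.00052699, -0.00246511, -0.00046037, -0.00361005,
       -0.00033847]), 'effort': array([ 5.70561169e-04, -5.32642257e+01, -3.53282261e+01,  7.09185773e-02,
        2.34706403e-02, -3.48933588e-05]), 'eef_pos': array([198.17314175, 512.83367095, 215.95915891]), 'eef_rot': array([-3.14061009e+00, -5.82520699e-05,  2.77283785e+00]), 'wrist_force': array([0.03605625, 0.53974978, 0.15047503]), 'moment': array([-0.04078946, -0.00510414, -0.03810638]), 'finger_gap': 94.07559435478225}
```

View pics/top0.png

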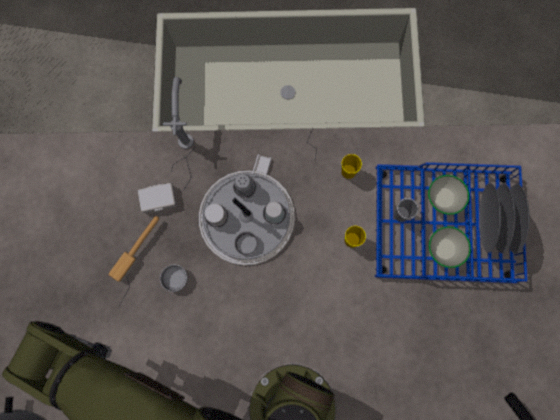

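View pics/scene0.png

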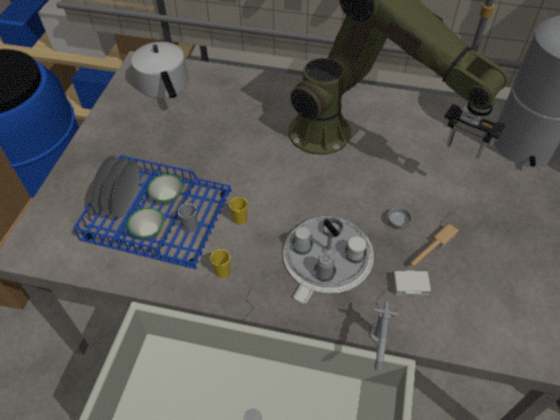

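Top view: tumbler at (407,209), empty cup at about (246,244), spout end at about (263,162), jars at (243,184), (215,215) and (274,212), yellow decoys at (351,165) and (355,237).

```bash
cat > m.py <<'E'
from h import *
for f in('top0','scene0'):
    c=dict(np.load(f+'.npz')); W=pts(c); X,Y,Z=W[...,0],W[...,1],W[...,2]
    u,v=(247,217) if f=='top0' else (328,255)
    p=ray(c,u,v,25); print(f,'tray approx',p.round())
    r=np.hypot(X-p[0],Y-p[1])
    m=(r<60)&(Z>130)&(Z<180); q=W[m]; print('handle n',m.sum(),q.mean(0).round(1),np.median(q[:,2]))
    (cx,cy),s,a=cv2.minAreaRect(q[:,:2].astype(np.float32)); print('rect',cx,cy,s,a)
    # tray points
    m=(Z>5)&(Z<45)&(r<170); hull=cv2.convexHull(W[m][:,:2].astype(np.float32)); print('tray circ',cv2.minEnclosingCircle(hull))
    w=(r>150)&(r<230)&(Z>5)&(Z<25); print('spout',w.sum(),W[w].mean(0).round(1))
    m=(r<150)&(r>40)&(Z>60)&(Z<125); n,l,st,ce=cv2.connectedComponentsWithStats(m.astype(np.uint8))
    for i in range(1,n):
        if st[i,4]>30: k=W[l==i]; print('jar',k[:,:2].min(0).round(),k[:,:2].max(0).round(),k[:,2].max(),st[i,4])
    t=ray(c,*((407,209) if f=='top0' else (188,215)),100); print('tumb',t.round())
    m=(np.hypot(X-t[0],Y-t[1])<55)&(Z>85)&(Z<120); q=W[m]
    if m.sum(): print('tumbler',m.sum(),q[:,:2].min(0).round(),q[:,:2].max(0).round(),cv2.minEnclosingCircle(q[:,:2].astype(np.float32)),q[:,2].max())
c=dict(np.load('top0.npz'))['image']; s=cv2.resize(c[145:275,185:315],(780,600),interpolation=2)
s=cv2.resize(c[145:275,190:310],(554,600),interpolation=2); cv2.imwrite('pics/crop0.png',s)
E
python3 m.py
```

```text
top0 tray approx [563. 128.  25.]
handle n 140 [566.5 131.9 160.7] 162.8896148463067
rect 567.9295043945312 132.9097442626953 (65.30565643310547, 20.278919219970703) 43.87752914428711
tray circ ((563.1432495117188, 128.1901397705078), 169.8751983642578)
spout 1527 [586.2 123.6   7.9]
jar [629. 108.] [684. 160.] 120.93784061674228 296
jar [544.  19.] [595.  70.] 111.46084452220407 270
jar [537. 192.] [592. 247.] 99.07544189819419 311
tumb [ 564. -346.  100.]
tumbler 146 [ 536. -377.] [ 596. -315.] ((565.9240112304688, -346.3211364746094), 31.307788848876953) 116.4041652193705
scene0 tray approx [589. 135.  25.]
handle n 140 [573.9 130.8 156.2] 158.89730175243642
rect 571.0944213867188 129.6639862060547 (65.24803161621094, 19.09891128540039) 45.82547378540039
tray circ ((589.063232421875, 134.77066040039062), 169.87106323242188)
spout 879 [607.9 114.    8.3]
jar [550.  17.] [602.  68.] 110.54386850794526 268
jar [539. 190.] [598. 247.] 97.8487580650326 277
jar [636. 108.] [688. 160.] 120.44832194570859 304
tumb [ 584. -337.  100.]
tumbler 157 [ 535. -379.] [ 601. -316.] ((568.5260009765625, -348.365966796875), 34.13661575317383) 113.18188539289645
```

View pics/crop0.png

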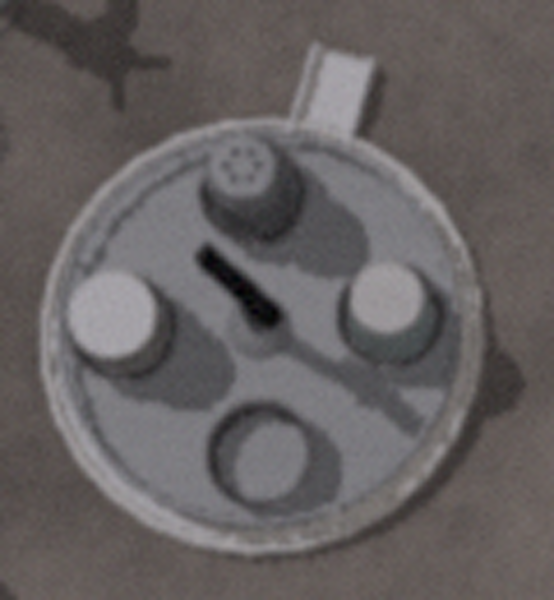

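```bash
cat > sp.py <<'E'
from h import *
C=np.array([568.5,131.5])
for f in('top0','scene0'):
    c=dict(np.load(f+'.npz')); W=pts(c); r=np.hypot(W[...,0]-C[0],W[...,1]-C[1])
    hsv=cv2.cvtColor(c['image'],cv2.COLOR_BGR2HSV)
    G=np.array([[ray(c,u,v,8)[:2] for u in range(560)] for v in range(420)])
    r=np.hypot(*(G-C).transpose(2,0,1)); a=np.degrees(np.arctan2(G[...,1]-C[1],G[...,0]-C[0]))
    m=(r>160)&(r<197)&(np.abs(a)<45)&(hsv[...,2]>115)
    print(f,m.sum(),'mean ang',a[m].mean().round(1),a[m].min(),a[m].max(),'rmax',r[m].max())
    for lo in range(160,205,8):
        k=(r>lo)&(r<lo+8)&(np.abs(a)<45); b=k&(hsv[...,2]>115); print(lo,np.median(hsv[...,2][k]),a[b].min() if b.any() else 0,a[b].max() if b.any() else 0,a[b].mean() if b.any() else 0)
E
python3 sp.py
```

```text
top0 163 mean ang -15.7 -23.64094927985499 -7.408321145173263 rmax 196.90542478400369
160 94.0 -23.64094927985499 -7.408321145173263 -15.716044692649866
168 93.0 -22.903138408046708 -8.0461605429602 -15.53795013323019
176 94.0 -22.498933076404477 -8.613459407187792 -15.6372609690419
184 96.0 -22.646193128117215 -9.121211542560648 -15.91972285652447
192 95.0 -22.415806878839884 -8.969361465412844 -15.745615749404132
200 96.0 -21.71493146184242 -9.57825634209298 -16.166740842795434
scene0 162 mean ang -16.2 -24.928204488750996 -7.953296439460577 rmax 196.84730936789913
160 99.0 -24.928204488750996 -7.953296439460577 -16.26679691068312
168 100.0 -24.309527026580113 -8.1692454164059 -16.298532502166207
176 100.5 -23.891681818282244 -8.365232853949 -16.122708222197737
184 101.0 -23.38777009083 -9.06439659743096 -16.176854378558488
192 102.0 -22.925724251287768 -9.559925890335563 -16.11465641540955
200 102.0 -21.77269727820123 -10.48268232949009 -16.002437048128733
```

Emit:
{"method": "arm_command", "body": {"rows": [0, 0, 40, -10.6, 94, 20, -60, 0, -10.6, 94, 30, -54, 0, -10.6, 94, 30, -54, 0, -10.6, 94, 30, -54, 0, -10.6, 94]}}

```text
clock: 0.72
eef_pos: [308.4, 289.9, 256.3]
eef_rot: [3.142, 0.0, 1.842]
wrist_force: [2.0, 0.7, 0.7]
finger_gap: 94.1
```

Emit:
{"method": "arm_command", "body": {"rows": [30, -54, 0, -10.6, 94, 30, -54, 0, -10.6, 94, 30, -54, 0, -10.6, 94, 30, -54, 0, -10.6, 94, 30, -54, 0, -10.6, 94]}}

```text
clock: 1.35
eef_pos: [458.6, 19.7, 256.4]
eef_rot: [3.142, -0.0, 0.916]
wrist_force: [0.0, 0.5, -0.4]
finger_gap: 94.1
```

Emit:
{"method": "arm_command", "body": {"rows": [30, -54, 0, -10.6, 94, 30, -54, 0, -10.6, 94, 30, -54, 0, -10.6, 94, 0, -54, 0, -10.6, 94, 0, -54, 0, -10.6, 94]}}

```text
clock: 1.98
eef_pos: [547.9, -250.0, 255.8]
eef_rot: [-3.141, 0.001, -0.008]
wrist_force: [0.7, -0.8, 0.8]
finger_gap: 94.0
```

Emit:
{"method": "arm_command", "body": {"rows": [19, -50, 0, 0, 94, 0, -47, 0, 0, 94, 0, 0, -40, 0, 94, 0, 0, 0, 0, 94]}}

```text
clock: 2.48
eef_pos: [565.9, -344.9, 213.0]
eef_rot: [-3.138, 0.005, -0.003]
wrist_force: [0.0, -0.1, -0.2]
finger_gap: 93.6
```

Run:
```python
from h import *
c=shot('wrist','wrist1'); W=pts(c); t=np.array([567,-347])
m=(np.hypot(W[...,0]-t[0],W[...,1]-t[1])<50)&(W[...,2]>96)&(W[...,2]<112); q=W[m][:,:2].astype(np.float32)
print(m.sum(), cv2.minEnclosingCircle(q), W[m].mean(0)); print(manip.read_state()['eef_pos'])
```

```text
1162 ((565.0734252929688, -344.49462890625), 31.109874725341797) [ 561.61310797 -344.44833575  103.26369696]
[ 566.6878594  -344.87539186  215.75124911]
```

View pics/wrist1.png

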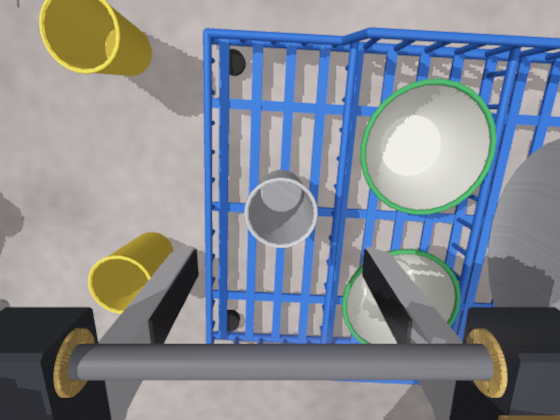

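The tumbler is at (281,212), between the open fingers and clear of both bowls. I can lower straight down and grip.

Emit:
{"method": "arm_command", "body": {"rows": [-1, 0, -45, 0, 94, 0, 0, -45, 0, 94, 0, 0, -30, 0, 94, 0, 0, -16, 0, 94, 0, 0, 0, 0, 94]}}

```text
clock: 3.15
eef_pos: [566.4, -345.1, 81.1]
eef_rot: [3.141, -0.0, -0.002]
wrist_force: [0.7, -0.5, 0.3]
finger_gap: 93.7
```

Emit:
{"method": "arm_command", "body": {"rows": [0, 0, 0, 0, 50, 0, 0, 0, 0, 50, 0, 0, 0, 0, 50, 0, 0, 0, 0, 50, 0, 0, 0, 0, 50], "newtons": 15}}

```text
clock: 3.78
eef_pos: [566.1, -345.3, 80.7]
eef_rot: [3.141, -0.0, -0.002]
wrist_force: [0.4, -0.5, 2.5]
finger_gap: 57.9
```

Emit:
{"method": "arm_command", "body": {"rows": [0, 0, 15, 0, 50, 0, 0, 30, 0, 50, 0, 0, 40, 0, 50, 0, 0, 40, 0, 50, -10, 20, 5, 0, 50]}}

```text
clock: 4.4
eef_pos: [556.7, -326.2, 214.4]
eef_rot: [3.138, -0.005, -0.003]
wrist_force: [-0.1, -0.1, -1.4]
finger_gap: 57.9
```

Emit:
{"method": "arm_command", "body": {"rows": [-15, 40, 0, 0, 50, -20, 50, 0, 0, 50, -20, 50, 0, 0, 50, -20, 50, 0, 0, 50, 0, 50, 0, 0, 50]}}

```text
clock: 5.03
eef_pos: [480.0, -83.9, 211.7]
eef_rot: [3.141, -0.001, -0.003]
wrist_force: [1.2, -0.9, -1.1]
finger_gap: 57.8
```

Emit:
{"method": "arm_command", "body": {"rows": [0, 50, 0, 0, 50, 0, 50, 0, 0, 50, 0, 50, 0, 0, 50, 0, 30, 0, 0, 50, 0, 0, 0, 0, 50]}}

```text
clock: 5.65
eef_pos: [480.9, 96.2, 211.2]
eef_rot: [-3.141, -0.001, 0.0]
wrist_force: [-0.2, -1.4, -1.3]
finger_gap: 57.7
```

Run:
```python
from h import *
c=dict(np.load('top0.npz')); print(ray(c,246.8,243.6,46))
c=shot('wrist','wrist2'); print(manip.read_state()['eef_pos'],manip.read_state()['finger_gap'])
print('cup px by calib, expected mouth centre:')
T=np.linalg.inv(c['pose']); 
for p in ([480.5,129.2,46],[568.5,131.5,164]):
    q=T[:3,:3]@p+T[:3,3]; print(p,q[0]/q[2]*c['fx']+c['cx'],q[1]/q[2]*c['fy']+c['cy'])
```

```text
[477.6720053  126.80209736  46.        ]
[480.97777523  95.07427333 211.08716394] 57.856570857409146
cup px by calib, expected mouth centre:
[480.5, 129.2, 46] 247.16899807875376 198.56748329591508
[568.5, 131.5, 164] 221.41664251644394 101.86716351523712
```

View pics/wrist2.png

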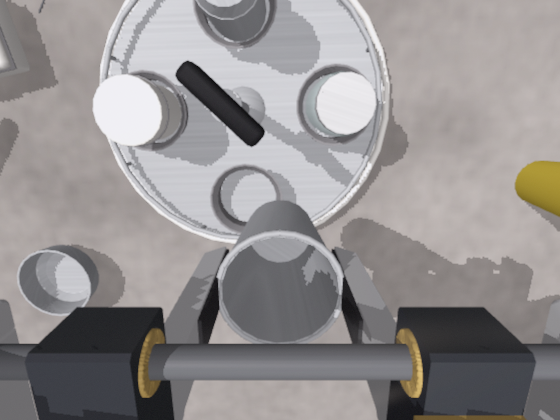

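The cup mouth shows at (247,197), with (247,198.6) predicted, and the handle at (220,102). Both match the measurements, so I'm lowering the tumbler in.

Emit:
{"method": "arm_command", "body": {"rows": [1, 20, 0, 0, 50, 0, 14, 0, 0, 50, 0, 0, -30, 0, 50, 0, 0, -30, 0, 50, 0, 0, 0, 0, 50]}}

```text
clock: 6.32
eef_pos: [481.2, 128.1, 149.2]
eef_rot: [3.141, 0.003, -0.003]
wrist_force: [-0.9, 0.4, -0.6]
finger_gap: 57.9
```

Emit:
{"method": "arm_command", "body": {"rows": [0, 0, -20, 0, 50, 0, 0, -20, 0, 50, 0, 0, -14, 0, 50, 0, 0, -7, 0, 50, 0, 0, 0, 0, 50]}}

```text
clock: 6.95
eef_pos: [482.2, 128.7, 89.7]
eef_rot: [-3.142, -0.0, -0.002]
wrist_force: [0.1, 0.5, -0.7]
finger_gap: 57.9
```

Free of contact so far. The last millimetres go down gently.

Emit:
{"method": "arm_command", "body": {"rows": [0, 0, -2, 0, 50, 0, 0, -1, 0, 50, 0, 0, 0, 0, 50]}}

```text
clock: 7.32
eef_pos: [482.2, 128.7, 86.7]
eef_rot: [-3.142, -0.0, -0.002]
wrist_force: [0.7, -0.4, -0.1]
finger_gap: 57.4
```

Emit:
{"method": "arm_command", "body": {"rows": [0, 0, -1, 0, 50, 0, 0, 0, 0, 50]}}

```text
clock: 7.58
eef_pos: [482.7, 128.8, 86.6]
eef_rot: [-3.141, -0.002, -0.002]
wrist_force: [-2.3, -0.2, 10.6]
finger_gap: 57.9
```

Emit:
{"method": "arm_command", "body": {"rows": [0, 0, 0, 0, 64, 0, 0, 0, 0, 80, 0, 0, 0, 0, 80, 0, 0, 0, 0, 80, 0, 0, 15, 0, 80]}}

```text
clock: 8.2
eef_pos: [481.5, 128.6, 100.2]
eef_rot: [3.141, 0.002, -0.002]
wrist_force: [0.5, 0.7, 0.8]
finger_gap: 80.1
```

Emit:
{"method": "arm_command", "body": {"rows": [0, 0, 40, 0, 80, 0, 0, 50, 0, 80, 0, 0, 40, 10.5, 80, 0, 0, 0, 10.5, 80, 0, 0, 0, 10.5, 80]}}

```text
clock: 8.82
eef_pos: [482.1, 128.8, 232.0]
eef_rot: [3.141, -0.002, 0.554]
wrist_force: [0.9, 0.2, -0.1]
finger_gap: 80.0
```

Run:
```python
from h import *
c=shot('wrist','wrist3'); W=pts(c);X,Y,Z=W[...,0],W[...,1],W[...,2]
m=(np.hypot(X-481,Y-129)<45)&(Z>102)&(Z<118); print(m.sum(),cv2.minEnclosingCircle(W[m][:,:2].astype(np.float32)),np.percentile(Z[m],[5,50,95]))
m=(np.hypot(X-568,Y-131)<50)&(Z>150)&(Z<180); print(m.sum(),cv2.minAreaRect(W[m][:,:2].astype(np.float32)),W[m].mean(0))
print(manip.read_state()['eef_pos'],manip.read_state()['eef_rot'])
```

```text
1066 ((481.0189514160156, 129.29713439941406), 31.007413864135742) [103.31819259 110.09851755 111.6136241 ]
2108 ((566.6470336914062, 133.21514892578125), (63.80073547363281, 14.353724479675293), 46.86064910888672) [566.80924477 134.81711957 162.6049507 ]
[481.99808517 128.73265254 231.72344141] [ 3.14111913e+00 -1.20403315e-03  5.63057020e-01]
```

View pics/wrist3.png

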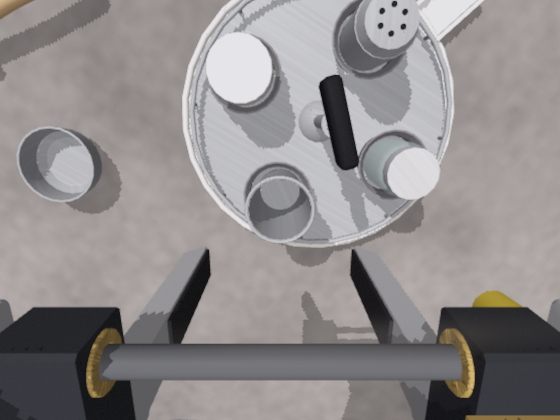

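Tumbler stands in the cup at (278,205), rim level; handle at (339,122), long direction 46.9°. I'll move over the handle and grip across the bar.

Emit:
{"method": "arm_command", "body": {"rows": [30, 1, 0, 7.3, 80, 40, 1, 0, 7.3, 60, 16, 1, 0, 0, 60, 0, 0, -40, 0, 60, 0, 0, 0, 0, 60]}}

```text
clock: 9.5
eef_pos: [566.9, 131.5, 188.7]
eef_rot: [-3.139, 0.004, 0.8]
wrist_force: [-0.4, 0.6, -0.9]
finger_gap: 60.3
```

Emit:
{"method": "arm_command", "body": {"rows": [0, 0, -25, 0, 60, 0, 0, -15, 0, 60, 0, 0, -9, 0, 60, 0, 0, 0, 0, 60, 0, 0, 0, 0, 60]}}

```text
clock: 10.12
eef_pos: [568.4, 131.8, 142.3]
eef_rot: [3.141, -0.001, 0.802]
wrist_force: [0.1, 0.9, 0.3]
finger_gap: 60.3
```

Emit:
{"method": "arm_command", "body": {"rows": [0, 0, 0, 0, 30, 0, 0, 0, 0, 14, 0, 0, 0, 0, 8, 0, 0, 0, 0, 8, 0, 0, 0, 0, 8], "newtons": 15}}

```text
clock: 10.75
eef_pos: [567.2, 132.5, 141.4]
eef_rot: [-3.139, 0.0, 0.802]
wrist_force: [-17.7, 14.5, 11.0]
finger_gap: 13.6
```

Emit:
{"method": "arm_command", "body": {"rows": [-0.8, 0.7, 0, 0, 8, 0, 0, 0, 0, 8]}}

```text
clock: 11.0
eef_pos: [567.2, 132.6, 141.4]
eef_rot: [-3.141, -0.0, 0.802]
wrist_force: [0.4, 2.0, 0.4]
finger_gap: 13.7
```

Emit:
{"method": "arm_command", "body": {"rows": [0, 0, 0, 2, 8, 0, 0, 0, 3, 8, 0, 0, 0, 4, 8, 0, 0, 0, 5, 8, 0, 0, 0, 5, 8]}}

```text
clock: 11.62
eef_pos: [567.3, 132.5, 141.4]
eef_rot: [3.142, -0.0, 1.138]
wrist_force: [0.7, 1.9, 0.1]
finger_gap: 13.6
```

Emit:
{"method": "arm_command", "body": {"rows": [0, 0, 0, 5, 8, 0, 0, 0, 5, 8, 0, 0, 0, 5, 8, 0, 0, 0, 5, 8, 0, 0, 0, 5, 8]}}

```text
clock: 12.25
eef_pos: [567.5, 132.4, 141.4]
eef_rot: [3.141, -0.0, 1.575]
wrist_force: [3.1, 2.1, -2.3]
finger_gap: 14.0
```

Emit:
{"method": "arm_command", "body": {"rows": [0, 0, 0, 5, 8, 0, 0, 0, 5, 8, 0, 0, 0, 5, 8, 0, 0, 0, 5, 8, 0, 0, 0, 5, 8]}}

```text
clock: 12.88
eef_pos: [567.7, 132.5, 141.4]
eef_rot: [3.14, 0.0, 2.011]
wrist_force: [4.5, 2.9, -2.8]
finger_gap: 14.0
```

Emit:
{"method": "arm_command", "body": {"rows": [0, 0, 0, 5, 8, 0, 0, 0, 5, 8, 0, 0, 0, 5, 8, 0, 0, 0, 5, 8, 0, 0, 0, 5, 8]}}

```text
clock: 13.5
eef_pos: [567.9, 132.6, 141.4]
eef_rot: [3.14, 0.001, 2.447]
wrist_force: [5.9, 4.1, -4.1]
finger_gap: 14.0
```

Emit:
{"method": "arm_command", "body": {"rows": [0, 0, 0, 5, 8, 0, 0, 0, 5, 8, 0, 0, 0, 5, 8, 0, 0, 0, 5, 8, 0, 0, 0, 5, 8]}}

```text
clock: 14.12
eef_pos: [568.0, 132.8, 141.4]
eef_rot: [3.14, 0.002, 2.884]
wrist_force: [7.1, 5.0, -4.5]
finger_gap: 13.8
```

Emit:
{"method": "arm_command", "body": {"rows": [0, 0, 0, 5, 8, 0, 0, 0, 5, 8, 0, 0, 0, 5, 8, 0, 0, 0, 5, 8, 0, 0, 0, 5, 8]}}

```text
clock: 14.75
eef_pos: [568.0, 133.0, 141.4]
eef_rot: [3.141, 0.002, -2.963]
wrist_force: [6.7, 7.3, -3.2]
finger_gap: 13.9
```

Emit:
{"method": "arm_command", "body": {"rows": [0, 0, 0, 5, 8, 0, 0, 0, 5, 8, 0, 0, 0, 4, 8, 0, 0, 0, 3, 8, 0, 0, 0, 1.5, 8]}}

```text
clock: 15.38
eef_pos: [567.9, 133.1, 141.4]
eef_rot: [3.141, 0.002, -2.642]
wrist_force: [6.9, 6.8, -3.7]
finger_gap: 14.2
```

Emit:
{"method": "arm_command", "body": {"rows": [0, 0, 0, 0, 8, 0, 0, 0, 0, 8]}}

```text
clock: 15.62
eef_pos: [567.9, 133.1, 141.4]
eef_rot: [3.141, 0.002, -2.643]
wrist_force: [6.5, 7.5, -4.8]
finger_gap: 13.7
```

Run:
```python
from h import *
for n in ('top','scene'):
    c=shot(n,n+'4'); W=pts(c);X,Y,Z=W[...,0],W[...,1],W[...,2]; C=np.array([567.7,132]); r=np.hypot(X-C[0],Y-C[1])
    m=(r<150)&(r>50)&(Z>60)&(Z<124); k,l,st,ce=cv2.connectedComponentsWithStats(m.astype(np.uint8))
    for i in range(1,k):
        if st[i,4]>30:
            q=W[l==i]; o=(q[:,:2].min(0)+q[:,:2].max(0))/2; d=o-C; print(n,o.round(),np.ptp(q[:,:2],0).round(),'r',np.hypot(*d).round(),'ang',np.degrees(np.arctan2(d[1],d[0])).round(1),ce[i].round(),np.percentile(q[:,2],98))
    
a=cv2.imread('pics/scene4.png')[170:350,190:430]; cv2.imwrite('pics/crop4.png',cv2.resize(a,(800,600),interpolation=2))
s=manip.read_state(); print(s['eef_pos'],np.degrees(s['eef_rot'][2]),s['joints'],s['wrist_force'],s['moment'])
```

```text
top [542.  48.] [55. 57.] r 88.0 ang -106.8 [272. 220.] 97.55680295326258
scene [495. 165.] [41. 33.] r 80.0 ang 155.4 [343. 224.] 112.18994699272517
scene [545.  47.] [59. 56.] r 88.0 ang -104.7 [304. 230.] 95.90304202347136
scene [598. 215.] [53. 52.] r 89.0 ang 69.8 [354. 252.] 107.2799729096545
scene [652. 108.] [66. 61.] r 87.0 ang -16.1 [317. 258.] 114.53521763664602
[567.8792596  133.14872101 141.43000135] -151.43010396789026 [ 1.67087352e-01  4.40958437e-01  1.50931028e+00  1.03690389e-03
  1.18920931e+00 -1.90273310e+00] [ 6.38778953  7.23519939 -3.53728304] [ 1.29121024 -1.01070871  0.0025753 ]
```

View pics/crop4.png

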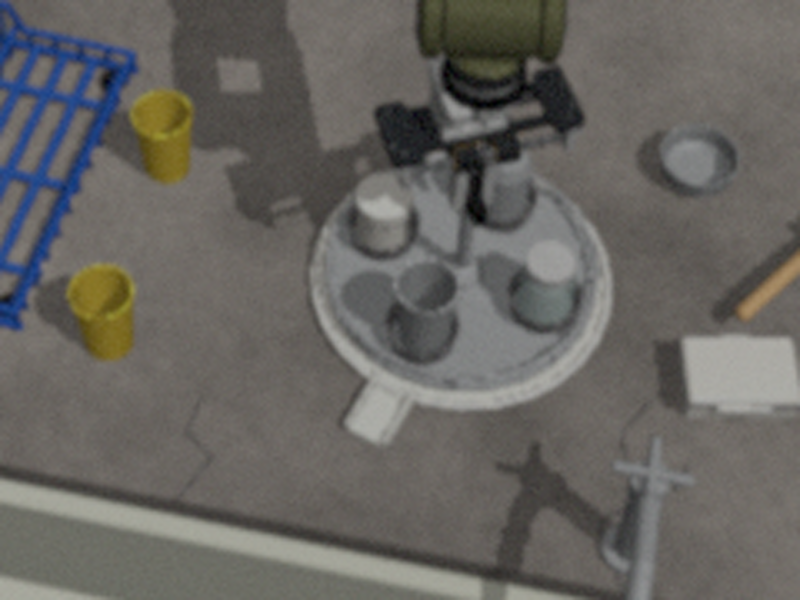

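The tumbler stands upright at −16.1°, against a spout direction of about −16°. All the jars are in their cups. I'll ease the small leftover side force, then do a final check.

Emit:
{"method": "arm_command", "body": {"rows": [0.3, 0.4, 0, 0, 8, 0, 0, 0, 0, 8, 0, 0, 0, 0, 8, 0, 0, 0, 0, 8]}}

```text
clock: 16.23
eef_pos: [567.9, 133.1, 141.4]
eef_rot: [3.142, 0.001, -2.643]
wrist_force: [3.1, 4.5, -2.9]
finger_gap: 13.8
```

Run:
```python
from h import *
c=shot('scene','scene5'); W=pts(c);X,Y,Z=W[...,0],W[...,1],W[...,2]
m=(np.hypot(X-652,Y-108)<40)&(Z>100)&(Z<124);q=W[m]; o=cv2.minEnclosingCircle(q[:,:2].astype(np.float32)); d=np.array(o[0])-[567.7,132]; print(o,np.degrees(np.arctan2(d[1],d[0])))
a=dict(np.load('top0.npz')); b=shot('top','top5')
d=(np.abs(b['image'].astype(int)-a['image']).sum(2)>90)
for n,(u0,u1,v0,v1) in dict(bowls=(425,475,170,270),plates=(480,530,175,260),yel=(335,375,150,250),soap=(135,178,178,218),katori=(155,192,260,298),brush=(105,160,215,282)).items(): print(n,d[v0:v1,u0:u1].mean().round(3))
s=manip.read_state(); print(s['eef_pos'],np.degrees(s['eef_rot'][2]),s['finger_gap'],s['wrist_force'],s['clock']); manip.sign_off()
```

```text
((651.5107421875, 107.56812286376953), 33.3859748840332) -16.25206262369783
bowls 0.004
plates 0.0
yel 0.0
soap 0.0
katori 0.0
brush 0.0
[567.90999612 133.16808381 141.41368276] -151.45266954685852 14.032405629431814 [ 3.94843869  4.94879036 -3.42356408] 16.325
the job is handed in; nothing more can be done
```

The steel tumbler now stands upright in the carousel's empty cup at the drip tray's spout. The arm is still gripping the handle, and I handed the job in at 16.3 s.

- **Moves:** I gripped the tumbler just below its rim, lifted it out of the rack and lowered it into the cup until light contact (about 11 N). After letting go, I gripped the handle bar and turned the carousel about 162° in one smooth turn.
- **Alignment:** In the last picture the tumbler is at −16.3°. The spout measured −15.7° in the top camera and −16.2° in the scene camera, so they agree within about half a degree.
- **Jars:** All three were standing in their cups in the picture taken after the turn.
- **Other things:** Comparing top pictures before and after showed no change at the plates, yellow cups, soap box, katori and brush. At the bowls 0.4% of pixels changed, which I put down to the lifted tumbler or image noise and did not check further.
- **Final grip:** The grip on the bar is firm (14 mm gap). A steady push of about 7 N remained at the wrist, well within the limit.
- **Failed or conflicting checks:** None failed. The only mismatch was a side force of about 23 N when I first closed on the handle, because the grip was about 1 mm off centre. I corrected that before turning.

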